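Seat a vial block on the heating station's pin and hold it pressed

TASK

Pick up the aluminium vial block by its orange grip, set it square over the dark seat of the heating station and slide it along as needed until the hole in its underside drops over the brass pin, then press it fully down against the sprung seat. Finish while still gripping the block and holding it pressed all the way down: do not let go. Leave the beaker, the flask and the tub standing where they are.

Things in the scene. Friction and masses are not known exactly. Their poses are not given: they have to be found in the camera images.
- block: Loose aluminium vial block, 96 (x) by 76 (y) by 30 mm, 0.28 to 0.42 kg, eight dark wells on top, standing on the bench at first. Origin at the centre of its underside, z up. An orange grip stands centred on top. Turned half round it fits just as well.
- block_grip (a point): Centre of the orange grip, 57 mm above the block's origin. The grip is 50 (block x) by 20 (block y) mm and reaches from 30 to 75 mm above the origin: grasp its 20 mm width from above. Axes as the block's.
- block_hole (a point): Mouth of the round blind hole in the underside of the block, at the block's origin. The hole is 15 mm in diameter and 20 mm deep, its mouth widened by a 3 mm chamfer.
- station: Fixed white heating station with a blue band, 220 (x) by 150 (y) by 60 mm, from 140 mm in front of (-x) to 80 mm behind (+x) its origin. Origin on the bench, straight below the middle of its dark steel seat; x runs along the seat's black slot, z up. The seat is 120 (x) by 100 (y) mm, its top at 77 mm when up. The block belongs on it with x axes parallel.
- slot_mid (a point): Middle of the slot, 77 mm above the station's origin, axes as the station's. The fixed brass pin (12 mm thick, tip tapered to 6 mm over 3 mm) rises 10 mm above the raised seat on the slot's centre line, but anywhere from 15 mm before to 15 mm behind this point along x: see it or feel for it. Until its hole meets the pin, a level block rests on the tip, underside 10 mm above this point.
- seat (a joint): How far the sprung seat is pressed down: 0 up, 0.006 m fully down. It takes about 6 N to start moving and 12 N to reach the bottom, the block's weight included; the block's weight alone does not move it. It springs back when the push ends.
- beaker: Bystander: open glass beaker, 70 mm in diameter, 85 mm high, origin at the centre of its underside.
- flask: Bystander: conical glass flask with a blue cap, 82 mm in diameter at the foot, 118 mm high, origin at the centre of its underside.
- tub: Bystander: white tub with an orange lid, 98 mm in diameter, 76 mm high, origin at the centre of its underside.
Mind the look-alikes: they are no part of the job. Leave any green look-alike of the block alone.

How it is judged:
By the outcome, as a careful person would: the job done as asked, in the order asked, and still so for the second after the job is handed in, while the arm keeps its last pose, push and grip.
It also fails if it takes over 61 s, if anything falls off the work surface, if the arm or the gripper's body presses on something with over 40 N, if the wrist force passes 120 N, or if a joint passes its speed limit or range.

ROBOT

A 6-joint arm with a two-finger parallel gripper is mounted at the origin on the work surface. World frame = base frame: x ahead of the robot, y to its left, z up, the work surface at z = 0. Lengths are in m, angles in rad, forces in N, time in s.
With the tool pointing down it reaches from about 0.35 to 0.875 m from the base axis. Payload 4.2 kg.
Tool frame: the origin (TCP) lies at the very end of the fingers, on their centre line; the grasp point (between the pads) lies 19 mm behind it (grip_point_offset is the y of the grasp point in the tool frame, in m); y points along the fingers, x is the direction in which the jaws open and shut, and the axes are right-handed (so a half turn about y gives the same grasp; the last joint's range is limited). The gripper opens to 87 mm and grips with 3 to 60 N. Pads are 19 mm wide; open, the fingers measure 117 mm over their backs; the gripper's body (75 mm by 190 mm) begins 51 mm behind the grasp point.
Start: joints at [1.546, 0.385, 0.008, 0, -1.194, -0.259], TCP at [0.175, 0.6, 0.183] pointing down, gripper open.
Joint ranges: [-3.14, 3.14], [-1.21, 2.06], [-1.07, 1.41], [-3.16, 2.05], [-2.99, -0.16], [-3.1, 3.1]. Speed limits (rad/s): [2.79, 2.79, 3.14, 3.14, 3.14, 3.14].

INTERFACE

Orientations are given as a unit quaternion [w, x, y, z].
In Python, from workcell import * gives the robot as it stands. The module is installed in compiled form; this text tells all that it offers.
- The arm moves only by the tool arm_command, never from a script. Its argument "increments" is a list that holds one entry, the list of rows, each a list of 7 numbers: the shift along the tool's x, y, z in mm, then the turn, a rotation vector about the tool's x, y, z in degrees, then the opening, from 0 (shut) to 1 (fully open). In form: [[[x, y, z, wx, wy, wz, grip], ...]]. A call has 1 to 20 rows; each row shifts and turns the commanded pose from where the row before left it, along the tool's axes as they then stand; what a row does not reach is not made up. A row lasts 1/10 s, in which the tool goes at most 50 mm and 8.59 degrees, less where a joint would pass 70% of its speed; a pose out of reach is approached as far as the arm can. A call with a gripper value outside its range is refused whole. The fingers move at their own pace and stop on an object; the grip force is fixed at half the most. Time passes only in rows, so rows that do not move let the fingers close. It gives the time, the measured TCP pose, the force and the opening at its end, in the units of the state.
- sense(): the state, without advancing time (a new reading comes with each control period).
- snapshot(name): name is "scene" or "top" or "wrist"; returns a dict with "color" (420x560x3 uint8, red, green, blue), "fx", "fy", "cx", "cy" (pixels), "origin" and "orientation" of the camera in the world. Camera axes: x right, y down, z forward; pixel columns grow to the right and rows downward; lengths in m; the calibration is good to about 2 mm. A picture is of the moment at which its call begins. There is no depth.
- job_done(): hands the job in, once; it reports no verdict.
Trained networks look in a picture, given as the dict that the camera call returned (one of the last four; its "shot" number tells which), for a name from the list of things; names that differ only in an ending like _2 or _b are one class to them, and where a whole thing is asked for, a point or a joint stands for the part that bears it (a point fixed in the world has none). Each returns a list of dicts, best first, with "p" (0 to 1); they miss things now and then, are a little off and sometimes report something else, mostly with a low value. They report only what shows in the picture. A call takes as long as a camera call. They do not tell look-alikes from the thing itself.
- silhouettes(picture, query): "pixels" (420x560 bool, what is visible of it) and "rect" ([left, top, right, bottom] in pixels, round what is visible of it).
The state is a dict: "t": time; "joints": joint angles; "qvel": joint speeds; "tau": joint torques, N m; "tcp_pos": TCP position; "ee_rot": TCP orientation; "wrist_force": force on the tool from outside, world axes, zero at the start; "moment": the same for the moment, N m; "grip_width": opening from 0.0 (shut) to 1.0 (fully open).
Only numpy, scipy, OpenCV 4.12 (cv2) and the standard library are available. Lean on these libraries where they do the work, as an engineer would, in place of code of your own. Each camera call takes 0.05 s, during which the arm holds its last target.

## Working session

There is one attempt and no reset: what is moved stays moved. The work goes in short steps, Python scripts to look and compute and a tool call to move; the robot and the scene stay as the last step left them, time stands still between calls to the robot, and variables do not carry over. Pictures are saved under pics/ and viewed, and the job is handed in when it is done.

Besides the shell and the picture viewer there is one more tool, called after "Emit:" as name([rows], argument=value, ...), one row to a line, values as JSON. arm_command: Moves the arm, as the interface text tells. Its arguments: {"type":"object","properties":{"increments":{"type":"array","items":{"type":"array","items":{"type":"array","items":{"type":"number"}}}}},"required":["increments"]}

```bash
mkdir -p pics; cat > h.py <<'E'
from workcell import *
import numpy as np, cv2
from scipy.spatial.transform import Rotation as R
def rot(q): return R.from_quat([q[1],q[2],q[3],q[0]])
def save(s,n): cv2.imwrite('pics/'+n+'.png',s['color'][:,:,::-1])
def ray(s,u,v,z):
    d=rot(s['orientation']).apply([(u-s['cx'])/s['fx'],(v-s['cy'])/s['fy'],1]); o=np.array(s['origin'])
    return o+d*(z-o[2])/d[2]
def proj(s,p):
    c=rot(s['orientation']).inv().apply(np.array(p)-s['origin']); return s['cx']+s['fx']*c[0]/c[2], s['cy']+s['fy']*c[1]/c[2]
E
python3 - <<'E'
from h import *
np.set_printoptions(precision=4,suppress=True)
for n in ['scene','top','wrist']:
    s=snapshot(n); save(s,n+'0'); print(n,s['origin'],s['orientation'],s['fx'])
    if n!='wrist':
        for q in ['block','block_grip','station','seat','beaker','flask','tub']:
            print(q,[(round(d['p'],2),d['rect'],int(d['pixels'].sum())) for d in silhouettes(s,q)])
st=sense(); print(st)
E
```

```text
scene [ 1.3405 -0.0615  0.8298] [-0.2645  0.684   0.6356 -0.2412] 382.49024551810055
block [(0.75, [360.1, 155.1, 396.6, 190.0], 771), (0.67, [316.4, 171.4, 354.4, 210.1], 895)]
block_grip [(0.77, [314.1, 170.1, 353.9, 208.1], 901), (0.61, [359.4, 153.7, 397.5, 191.5], 773)]
station [(0.56, [186.6, 154.2, 249.5, 219.1], 3217)]
seat [(0.84, [197.5, 163.1, 237.7, 200.6], 1059)]
beaker [(0.69, [263.5, 249.2, 294.5, 283.4], 889)]
flask [(0.74, [411.3, 151.5, 442.7, 195.3], 762)]
tub [(0.89, [82.5, 170.7, 131.5, 215.4], 1291)]
top [0.4718 0.0006 1.4414] [ 0.0502 -0.6981  0.7132 -0.038 ] 442.20385280505667
block [(0.95, [214.3, 231.7, 248.2, 270.1], 721), (0.89, [163.6, 253.2, 204.5, 292.1], 779)]
block_grip [(0.81, [165.4, 255.6, 203.9, 293.9], 801), (0.57, [214.6, 231.1, 249.1, 268.5], 738)]
station [(0.92, [310.6, 219.2, 373.0, 299.8], 3466)]
seat [(0.67, [321.2, 228.0, 359.9, 269.4], 1358)]
beaker [(0.86, [279.4, 150.9, 296.5, 176.7], 429)]
flask [(0.61, [124.5, 247.8, 156.8, 273.0], 538)]
tub [(0.93, [421.5, 230.6, 460.3, 262.1], 942)]
wrist [0.2426 0.5811 0.3838] [-0.0779 -0.5952  0.793   0.1044] 311.8389247799861
{'t': 0.85, 'joints': array([ 1.5456,  0.3846,  0.0079,  0.    , -1.194 , -0.2586]), 'qvel': array([ 0.    ,  0.0001, -0.0012, -0.0013, -0.0004,  0.0012]), 'tau': array([  0.0004, -39.0435,  18.7621,   4.2243,   0.0155,  -0.    ]), 'tcp_pos': array([0.175, 0.6  , 0.183]), 'ee_rot': array([ 0.4243, -0.4243,  0.5657, -0.5657]), 'wrist_force': array([ 0.2589,  0.1202, -0.4085]), 'moment': array([-0.045 , -0.0006,  0.0032]), 'grip_width': 0.9992027800918332}
```

View pics/scene0.png

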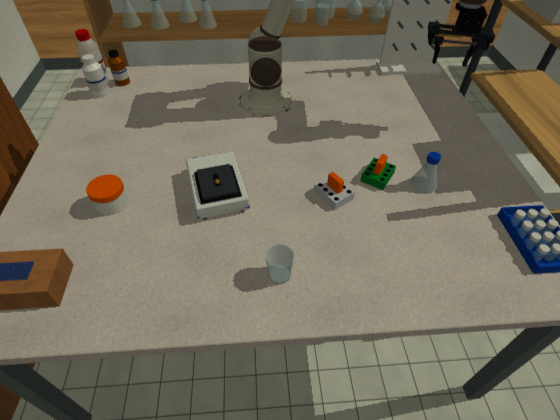

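View pics/top0.png

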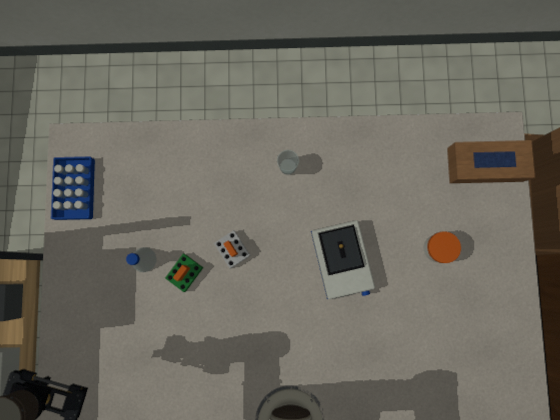

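```bash
python3 - <<'E'
import cv2
a=cv2.imread('pics/top0.png')[140:300,120:390]
cv2.imwrite('pics/topc.png',cv2.resize(a,(780,462),interpolation=cv2.INTER_CUBIC))
a=cv2.imread('pics/scene0.png')[140:230,180:450]
cv2.imwrite('pics/scenec.png',cv2.resize(a,(800,267),interpolation=cv2.INTER_CUBIC))
E
```

```text
(no output)
```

View pics/topc.png

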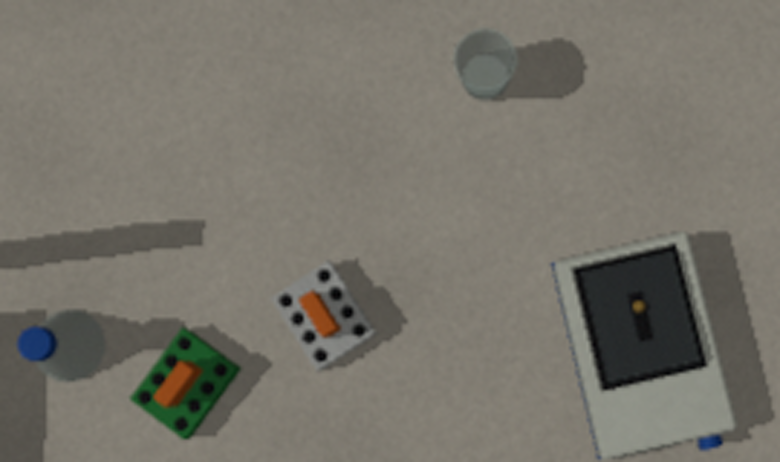

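View pics/scenec.png

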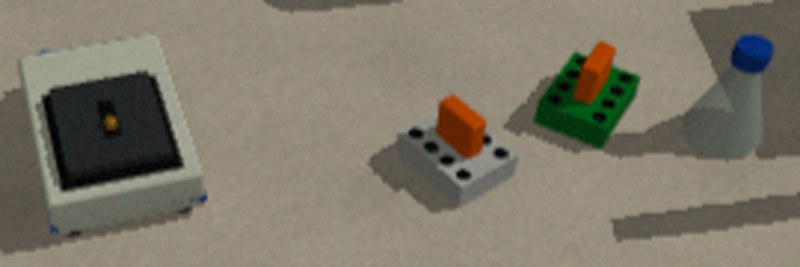

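View pics/wrist0.png

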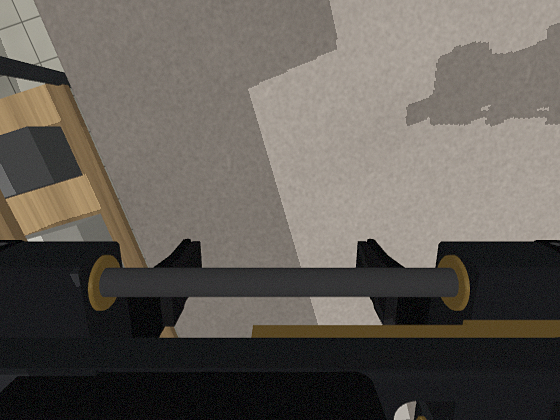

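```bash
cat >> h.py <<'E'
def orange(s,box):
    c=s['color'].astype(int); m=((c[:,:,0]>110)&(c[:,:,0]-c[:,:,2]>70)&(c[:,:,0]-c[:,:,1]>50)).astype(np.uint8)
    k=np.zeros_like(m); l,t,r,b=[int(x) for x in box]; k[t:b,l:r]=1
    return m*k
E
python3 - <<'E'
from h import *
np.set_printoptions(precision=4,suppress=True)
s=snapshot('top')
m=orange(s,[212,228,250,272]); p=np.argwhere(m)[:,::-1].astype(np.float32)
w=np.array([ray(s,u,v,.075)[:2] for u,v in p],np.float32)*1000
print('grip',len(p),cv2.minAreaRect(w), w.mean(0))
f=lambda x,y:(120+x*270/780,140+y*160/462)
print('seat corners');C=[ray(s,*f(*q),.077)[:2] for q in [(575,268),(677,245),(707,364),(604,389)]];print(np.array(C),np.mean(C,0))
d=(C[0]+C[1]-C[2]-C[3])/2; print('yaw',np.degrees(np.arctan2(d[1],d[0])),np.linalg.norm(d))
for l,q,z in [('pin',(638,306),.087),('slot top',(636,293),.077),('slot bot',(647,338),.077)]: print(l,ray(s,*f(*q),z))
C=[ray(s,*f(*q),.03)[:2] for q in [(328,263),(375,330),(320,369),(275,300)]];print('block',np.array(C),np.mean(C,0))
d=(C[0]+C[3]-C[1]-C[2])/2; print('yaw',np.degrees(np.arctan2(d[1],d[0])))
s=snapshot('scene')
g=orange(s,[312,168,356,200]);p=np.argwhere(g)[:,::-1];print('scene grip',ray(s,*p.mean(0),.057), p.mean(0))
st=sense();r=rot(st['ee_rot']);print(r.as_matrix(),st['t'])
print(snapshot('wrist')['origin'])
E
```

```text
grip 87 ((540.150390625, 177.78150939941406), (46.520042419433594, 17.28189468383789), 31.548168182373047) [540.2063 177.7055]
seat corners
[[ 0.5814 -0.1006]
 [ 0.6037 -0.2103]
 [ 0.4766 -0.2366]
 [ 0.4526 -0.1271]] [ 0.5286 -0.1686]
yaw 11.682629627867922 0.13061385680719645
pin [ 0.5389 -0.165   0.087 ]
slot top [ 0.5533 -0.1646  0.077 ]
slot bot [ 0.5053 -0.1744  0.077 ]
block [[0.5967 0.1696]
 [0.5214 0.1182]
 [0.48   0.1792]
 [0.5569 0.2287]] [0.5387 0.1739]
yaw 33.51646848165334
scene grip [0.5364 0.1845 0.057 ] [337.5126 180.5714]
[[-0.2801  0.      0.96  ]
 [-0.96   -0.     -0.2801]
 [ 0.     -1.      0.    ]] 0.95
[0.2426 0.5811 0.3838]
```

Emit:
arm_command([
  [[21.7,0,33.5,0,0,0,1],[21.7,0,33.5,0,0,0,1],[21.7,0,33.5,0,0,0,1],[21.7,0,33.5,0,0,0,1],[21.7,0,33.5,0,0,0,1],[21.7,0,33.5,0,0,0,1],[21.7,0,33.5,0,0,0,1],[21.7,0,33.5,0,0,0,1],[21.7,0,33.5,0,0,0,1],[21.7,0,33.5,0,0,0,1],[21.7,0,33.5,0,0,0,1],[21.7,0,33.5,0,0,0,1],[21.7,0,33.5,0,0,0,1],[21.7,0,33.5,0,0,0,1],[0,0,0,0,-8.2,0,1],[0,0,0,0,-8.2,0,1],[0,0,0,0,-8.2,0,1],[0,0,0,0,-8.2,0,1],[0,0,0,0,-8.2,0,1],[0,0,0,0,-8.2,0,1]],
])

```text
t: 3.0
tcp_pos: [0.5402, 0.177, 0.183]
ee_rot: [0.622, -0.622, 0.336, -0.336]
wrist_force: [0.9, -0.0, -0.5]
grip_width: 1.005
```

```bash
python3 - <<'E'
from h import *
np.set_printoptions(precision=4,suppress=True)
st=sense();print(st['t'],st['tcp_pos'],st['joints'],rot(st['ee_rot']).as_matrix())
s=snapshot('wrist');save(s,'wrist1');print(s['origin'])
print([proj(s,p) for p in [(.54,.177,.075),st['tcp_pos']]])
E
```

```text
3.0 [0.5402 0.177  0.183 ] [ 0.6016  0.2886 -0.1341  0.     -1.1479  1.5499] [[ 0.5487  0.0001  0.836 ]
 [-0.836   0.0001  0.5487]
 [ 0.     -1.      0.0001]]
[0.599  0.2165 0.3839]
[(np.float64(279.1004976898048), np.float64(199.49633910276964)), (np.float64(279.5647196560183), np.float64(234.8549590477022))]
```

View pics/wrist1.png

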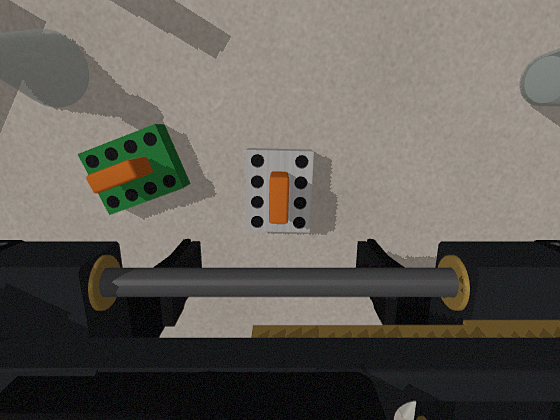

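```bash
python3 - <<'E'
from h import *
np.set_printoptions(precision=4,suppress=True)
s=snapshot('wrist');st=sense()
m=orange(s,[250,150,310,240]); p=np.argwhere(m)[:,::-1]
print(p.min(0),p.max(0))
w=np.array([ray(s,u,v,.075)[:2] for u,v in p],np.float32)*1000
print('grip',cv2.minAreaRect(w), w.mean(0))
c=s['color'][170:225:6,262:296]
top=[]
# row-wise edges
X=[];
for v in range(178,220):
    q=p[p[:,1]==v][:,0]; X.append((v,q.min(),q.max()))
X=np.array(X); print(np.polyfit(X[:,0],X[:,1],1),np.polyfit(X[:,0],X[:,2],1))
cv2.imwrite('pics/w1c.png',cv2.resize(s['color'][140:245,230:340,::-1],(770,735),interpolation=cv2.INTER_CUBIC)[:600])
print((np.array([proj(s,(*(q),.075)) for q in [(.54,.177)]])))
# wells rows: block top at z .03, left edge/right edge
print('tcp ax', rot(st['ee_rot']).as_matrix()[:,0])
E
```

```text
[269 172] [288 223]
grip ((540.7866821289062, 178.49192810058594), (53.317813873291016, 19.044998168945312), 31.902929306030273) [541.0499 178.736 ]
[ -0.035  276.3771] [ -0.0394 295.0552]
[[279.1444 199.4728]]
tcp ax [ 0.5435 -0.8394  0.    ]
```

View pics/w1c.png

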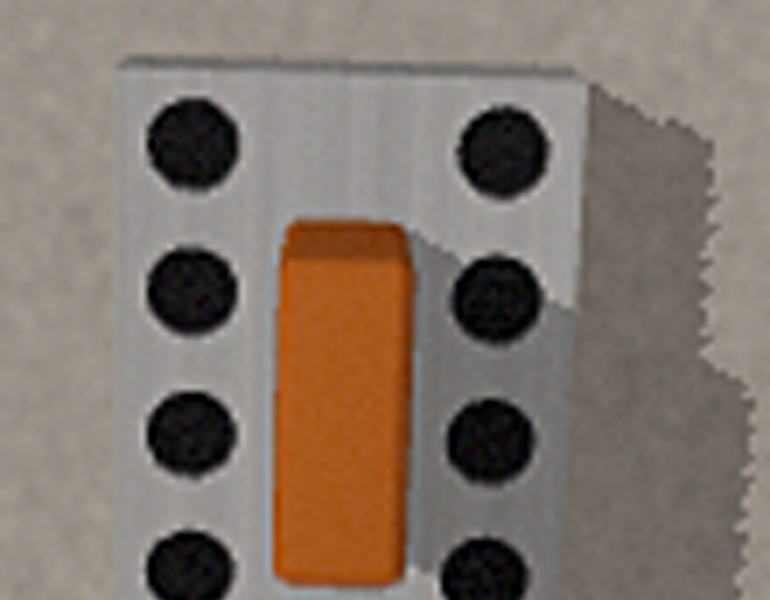

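Emit:
arm_command([
  [[0,20,0,0,1.5,0,1],[0,25,0,0,0,0,1],[0,25,0,0,0,0,1],[0,25,0,0,0,0,1],[0,25,0,0,0,0,1],[0,15,0,0,0,0,1],[0,8,0,0,0,0,1],[0,0,0,0,0,0,0],[0,0,0,0,0,0,0],[0,0,0,0,0,0,0],[0,0,0,0,0,0,0],[0,0,0,0,0,0,0],[0,0,0,0,0,0,0],[0,0,0,0,0,0,0],[0,0,0,0,0,0,0]],
])

```text
t: 4.6
tcp_pos: [0.5401, 0.177, 0.04]
ee_rot: [0.617, -0.617, 0.346, -0.346]
wrist_force: [0.1, 0.3, -0.5]
grip_width: 0.357
```

Emit:
arm_command([
  [[0,0,0,0,0,0,0],[0,0,0,0,0,0,0],[0,0,0,0,0,0,0],[0,0,0,0,0,0,0],[0,0,0,0,0,0,0]],
])

```text
t: 5.1
tcp_pos: [0.5402, 0.177, 0.0399]
ee_rot: [0.617, -0.617, 0.346, -0.346]
wrist_force: [-0.5, 0.1, -0.9]
grip_width: 0.018
```

Emit:
arm_command([
  [[0,-5,0,0,0,0,0],[0,-20,0,0,0,0,0],[0,-30,0,0,0,0,0],[0,-35,0,0,0,0,0],[0,-35,0,0,0,0,0],[0,-15,0,0,0,0,0],[0,0,0,0,0,0,0],[0,0,0,0,0,0,0]],
])

```text
t: 5.9
tcp_pos: [0.5396, 0.1769, 0.1795]
ee_rot: [-0.617, 0.617, -0.346, 0.346]
wrist_force: [-0.1, -0.0, -1.3]
grip_width: 0.004
```

```bash
python3 - <<'E'
from h import *
np.set_printoptions(precision=4,suppress=True)
st=sense();print(st)
M=rot(st['ee_rot']).as_matrix();print(M)
s=snapshot('wrist');save(s,'wrist2')
s=snapshot('scene');save(s,'scene2')
cv2.imwrite('pics/scene2c.png',cv2.resize(s['color'][100:240,170:400,::-1],(800,487),interpolation=cv2.INTER_CUBIC))
E
```

```text
{'t': 5.9, 'joints': array([ 0.6016,  0.2907, -0.1401, -0.0008, -1.1406,  1.5178]), 'qvel': array([ 0.0009,  0.0241, -0.0273, -0.002 , -0.0003, -0.0003]), 'tau': array([  0.0075, -35.2079,  19.2142,   4.2052,   0.1011,  -0.0005]), 'tcp_pos': array([0.5396, 0.1769, 0.1795]), 'ee_rot': array([-0.6166,  0.6168, -0.3462,  0.3456]), 'wrist_force': array([-0.1084, -0.0105, -1.3093]), 'moment': array([-0.112 ,  0.0043,  0.034 ]), 'grip_width': 0.003856168144329526}
[[ 0.5213 -0.0008  0.8534]
 [-0.8534  0.0003  0.5213]
 [-0.0007 -1.     -0.0006]]
```

View pics/wrist2.png

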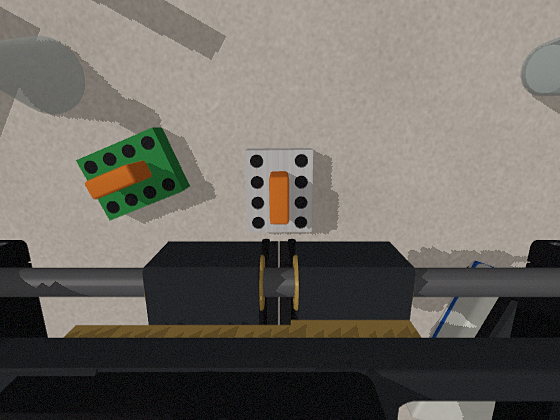

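View pics/scene2c.png

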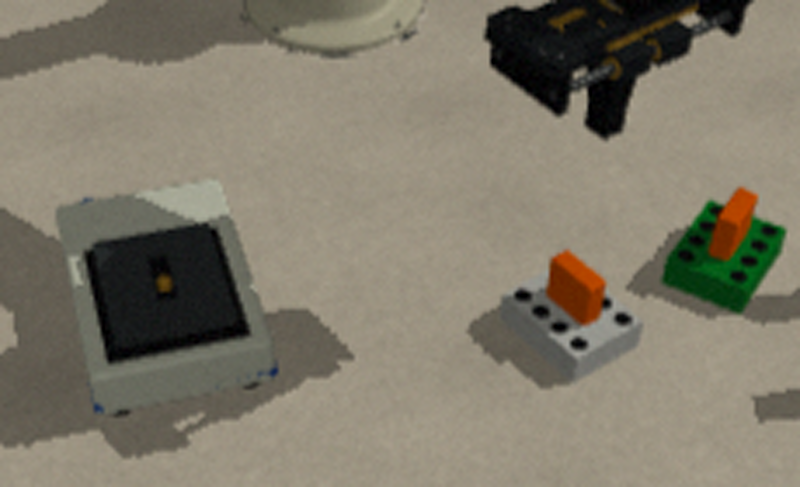

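```bash
python3 - <<'E'
from h import *
st=sense()
for n in ['scene','top']:
    s=snapshot(n); print(n,proj(s,st['tcp_pos']),proj(s,(.54,.177,.057)),proj(s,(0,0,0)))
    save(s,n+'3')
s=snapshot('wrist');print(s['origin'],rot(s['orientation']).as_matrix(),s['cx'],s['cy'],s['fx'],s['fy'])
E
```

```text
scene (np.float64(340.3930178301965), np.float64(148.57845765457444)) (np.float64(335.19546571783417), np.float64(181.53791929943634)) (np.float64(264.9310813927344), np.float64(100.19614045683215))
top (np.float64(225.02072206809777), np.float64(246.76716811147082)) (np.float64(230.26713561460718), np.float64(248.44406752702412)) (np.float64(290.7209738072544), np.float64(422.56055428098466))
[0.59999044 0.21456964 0.37898943] [[ 5.22094164e-01 -8.23326353e-01 -2.22601439e-01]
 [-8.52887826e-01 -5.04058684e-01 -1.36041164e-01]
 [-1.97913198e-04  2.60880355e-01 -9.65371121e-01]] 278.44262295020025 210.32033703469898 311.8389247799861 311.8389247799861
```

View pics/top3.png

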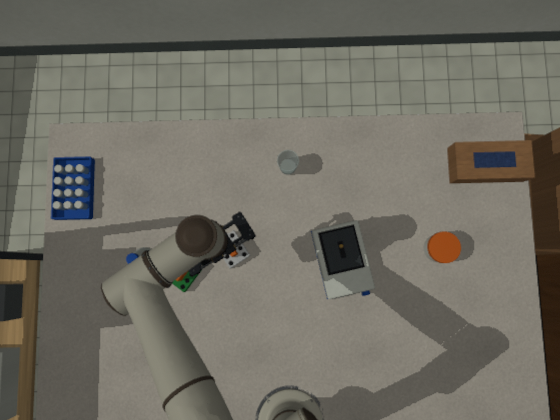

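View pics/scene3.png

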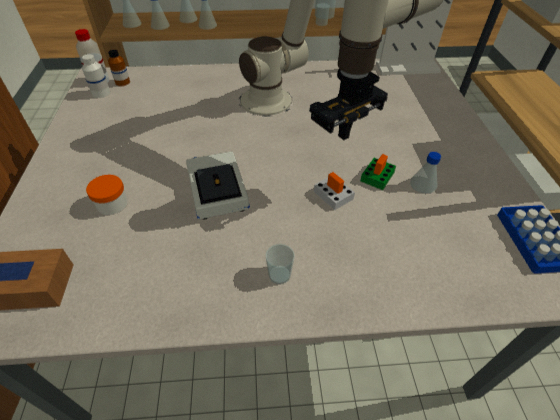

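```bash
python3 - <<'E'
from h import *
st=sense()
s=snapshot('wrist');save(s,'wrist3')
M=rot(st['ee_rot']).as_matrix();t=np.array(st['tcp_pos'])
for back in [0,.02,.04,.06]:
    for z in [-.0095,0,.0095]: print(back,z,np.round(proj(s,t-M[:,1]*back+M[:,2]*z)))
cv2.imwrite('pics/w3c.png',cv2.resize(s['color'][220:360,180:380,::-1],(800,560),interpolation=cv2.INTER_CUBIC))
s=snapshot('scene')
cv2.imwrite('pics/s3c.png',cv2.resize(s['color'][60:160,290:400,::-1],(660,600),interpolation=cv2.INTER_CUBIC))
for back in [0,.02,.04,.06]: print(back,proj(s,t-M[:,1]*back))
s=snapshot('top'); print(proj(s,(.175,.6,.183)))
E
```

```text
0 -0.0095 [280. 248.]
0 0 [280. 235.]
0 0.0095 [280. 222.]
0.02 -0.0095 [280. 260.]
0.02 0 [280. 246.]
0.02 0.0095 [280. 231.]
0.04 -0.0095 [280. 274.]
0.04 0 [280. 259.]
0.04 0.0095 [280. 243.]
0.06 -0.0095 [280. 293.]
0.06 0 [280. 275.]
0.06 0.0095 [280. 258.]
0 (np.float64(340.4866486096223), np.float64(148.5907365078363))
0.02 (np.float64(341.485758982349), np.float64(142.63823877399702))
0.04 (np.float64(342.5146120119613), np.float64(136.50854029983634))
0.06 (np.float64(343.5745558856355), np.float64(130.19360885855454))
(np.float64(72.43836734454564), np.float64(381.9910755561019))
```

View pics/w3c.png

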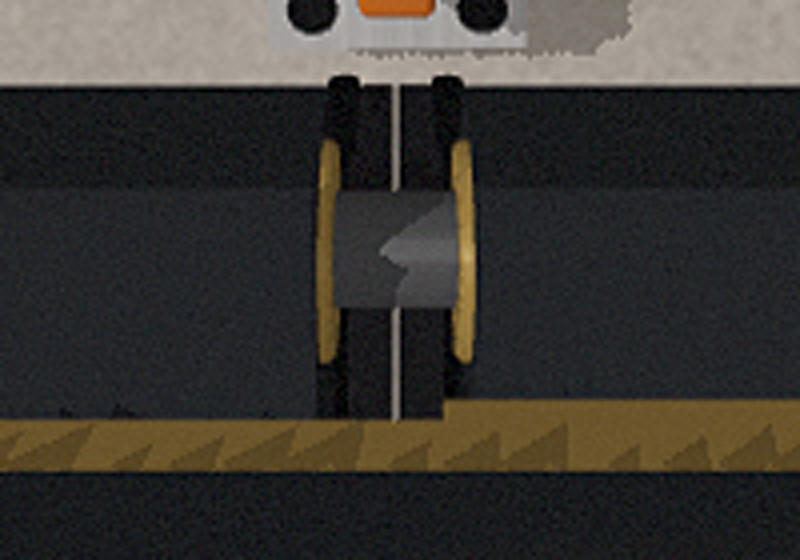

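View pics/s3c.png

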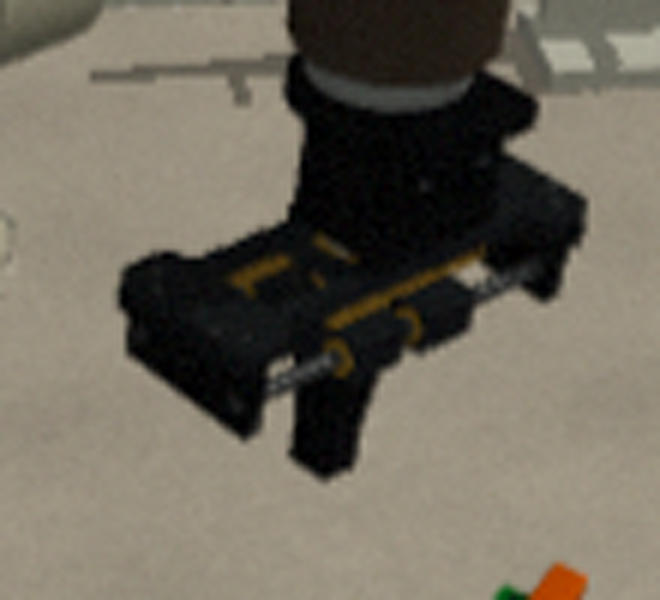

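Emit:
arm_command([
  [[0,15,0,0,0,0,1],[0,25,0,0,0,0,1],[0,25,0,0,0,0,1],[0,25,0,0,0,0,1],[0,15,0,0,0,0,1],[0,0,0,0,0,0,1],[0,0,0,0,0,0,1],[0,0,0,0,0,0,1],[0,0,0,0,0,0,1],[0,0,0,0,0,0,1],[0,15,0,0,0,0,1],[0,10,0,0,0,0,1],[0,10,0,0,0,0,1],[0,5,0,0,0,0,1]],
])

```text
t: 7.7
tcp_pos: [0.5396, 0.1767, 0.0338]
ee_rot: [-0.616, 0.617, -0.346, 0.346]
wrist_force: [0.0, 0.2, 0.1]
grip_width: 0.997
```

```bash
python3 - <<'E'
from h import *
st=sense();t=np.array(st['tcp_pos']);M=rot(st['ee_rot']).as_matrix();print(t,st['wrist_force'])
s=snapshot('scene');save(s,'scene4')
for b in [0,.02,.04]:print(b,[np.round(proj(s,t-M[:,1]*b+M[:,0]*x)) for x in (-.0435,0,.0435)])
cv2.imwrite('pics/s4c.png',cv2.resize(s['color'][110:220,290:410,::-1],(654,600),interpolation=cv2.INTER_CUBIC))
s=snapshot('wrist');save(s,'wrist4')
E
```

```text
[0.53958243 0.17665693 0.03383213] [0.02275342 0.15202369 0.09840312]
0 [array([345., 181.]), array([334., 187.]), array([323., 193.])]
0.02 [array([346., 176.]), array([335., 182.]), array([324., 188.])]
0.04 [array([347., 171.]), array([336., 177.]), array([324., 183.])]
```

View pics/s4c.png

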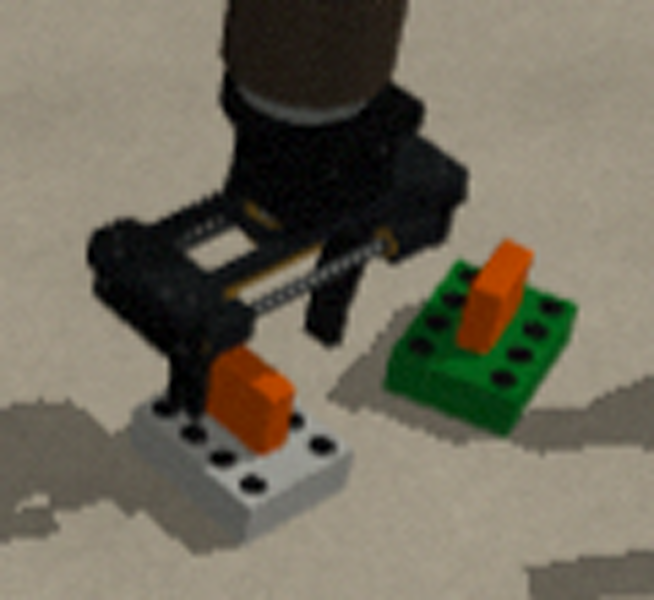

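View pics/wrist4.png

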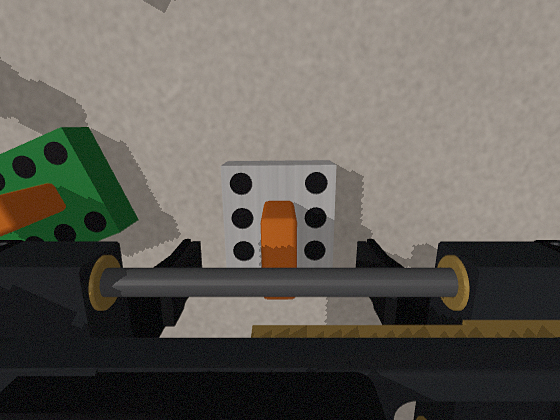

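Emit:
arm_command([
  [[0,7,0,0,0,0,1],[0,6,0,0,0,0,1],[0,5,0,0,0,0,1],[0,0,0,0,0,0,1]],
])

```text
t: 8.2
tcp_pos: [0.5395, 0.1767, 0.016]
ee_rot: [-0.616, 0.617, -0.346, 0.346]
wrist_force: [0.7, -0.4, -0.4]
grip_width: 0.998
```

Emit:
arm_command([
  [[0,4,0,0,0,0,1],[0,3,0,0,0,0,1],[0,0,0,0,0,0,1]],
])

```text
t: 8.5
tcp_pos: [0.5398, 0.1768, 0.0095]
ee_rot: [-0.616, 0.617, -0.346, 0.346]
wrist_force: [-0.4, 0.4, 0.3]
grip_width: 1.002
```

Emit:
arm_command([
  [[0,0,0,0,0,0,0],[0,0,0,0,0,0,0],[0,0,0,0,0,0,0],[0,0,0,0,0,0,0],[0,0,0,0,0,0,0],[0,0,0,0,0,0,0],[0,0,0,0,0,0,0],[0,0,0,0,0,0,0],[0,0,0,0,0,0,0],[0,0,0,0,0,0,0],[0,0,0,0,0,0,0]],
])

```text
t: 9.6
tcp_pos: [0.5401, 0.177, 0.0099]
ee_rot: [-0.617, 0.617, -0.346, 0.346]
wrist_force: [0.6, 0.6, 0.2]
grip_width: 0.226
```

Emit:
arm_command([
  [[0,-5,0,0,0,0,0],[0,-20,0,0,0,0,0],[0,-30,0,0,0,0,0],[0,-30,0,0,0,0,0],[0,-30,0,0,0,0,0],[0,-15,0,0,0,0,0],[0,0,0,0,0,0,0],[0,0,0,0,0,0,0]],
])

```text
t: 10.4
tcp_pos: [0.539, 0.1767, 0.1389]
ee_rot: [-0.616, 0.617, -0.347, 0.345]
wrist_force: [0.3, -0.3, -4.7]
grip_width: 0.231
```

```bash
python3 - <<'E'
from h import *
st=sense();t=np.array(st['tcp_pos']);M=rot(st['ee_rot']).as_matrix();print(t,st['wrist_force'],st['moment'],st['grip_width'],st['joints']);print(M)
s=snapshot('scene');save(s,'scene5')
cv2.imwrite('pics/s5c.png',cv2.resize(s['color'][80:220,180:410,::-1],(800,487),interpolation=cv2.INTER_CUBIC))
s=snapshot('wrist');save(s,'wrist5')
E
```

```text
[0.53900231 0.17672242 0.13888202] [ 0.32378386 -0.28632109 -4.73885745] [-0.09281938  0.03934869  0.0329106 ] 0.2305762437895104 [ 6.01727777e-01  3.24115180e-01 -1.99683742e-01 -1.23600099e-03
 -1.04897473e+00  1.51789438e+00]
[[ 5.21158162e-01 -2.23629444e-03  8.53457186e-01]
 [-8.53459572e-01 -2.35806657e-04  5.21159001e-01]
 [-9.64214088e-04 -9.99997472e-01 -2.03147946e-03]]
```

View pics/s5c.png

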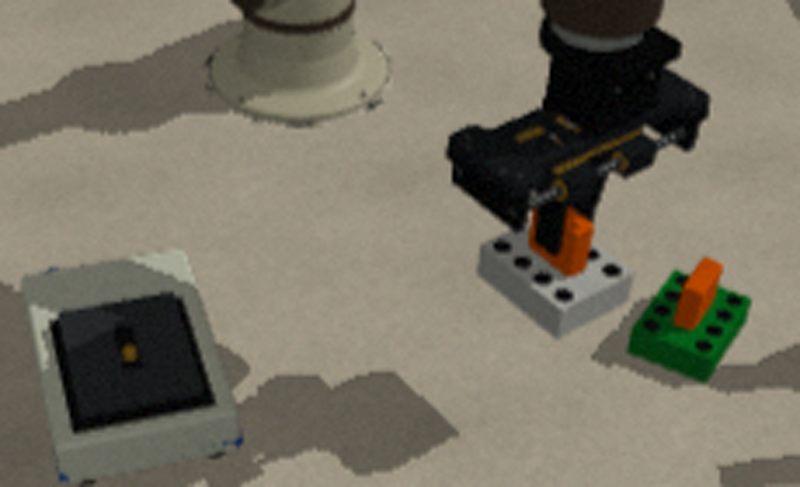

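View pics/wrist5.png

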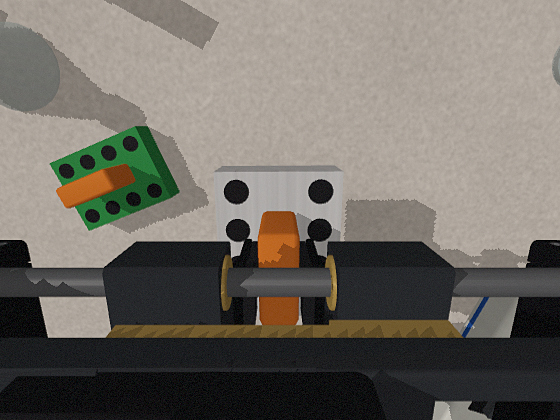

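```bash
python3 - <<'E'
from h import *
np.set_printoptions(precision=4,suppress=True)
im={n:cv2.imread('pics/%s0.png'%n)[:,:,::-1] for n in('top','scene')}
for n,box in [('top',(310,218,374,300)),('scene',(186,153,250,220))]:
    s=snapshot(n); c=im[n].astype(int); l,t,r,b=box
    g=c.max(2); m=np.zeros(g.shape,np.uint8); m[t:b,l:r]=(g[t:b,l:r]<75)
    k,lab,stt,_=cv2.connectedComponentsWithStats(m); i=1+np.argmax(stt[1:,4]); m=(lab==i).astype(np.uint8)
    cnt=max(cv2.findContours(m,cv2.RETR_EXTERNAL,cv2.CHAIN_APPROX_NONE)[0],key=cv2.contourArea)
    w=np.array([ray(s,u,v,.077)[:2] for u,v in cnt[:,0]],np.float32)*1000
    rc=cv2.minAreaRect(w); print(n,stt[i],rc)
    # pin: orange-brass pixels
    br=np.zeros(g.shape,bool); br[t:b,l:r]=((c[:,:,0]-c[:,:,2])[t:b,l:r]>40); p=np.argwhere(br)[:,::-1]; print('pin',len(p),p.mean(0),ray(s,*p.mean(0),.087), ray(s,*p.mean(0),.082))
    # slot: very dark inside seat
    sl=np.zeros(g.shape,bool); inner=cv2.erode(cv2.drawContours(np.zeros_like(m),[cnt],-1,1,-1),np.ones((9,9)))
    sl=(inner>0)&(g<22); q=np.argwhere(sl)[:,::-1]; 
    if len(q): print('slot',len(q),ray(s,*q.mean(0),.077))
    cv2.imwrite('pics/st_%s.png'%n,cv2.resize(np.ascontiguousarray(im[n][t:b,l:r,::-1]),None,fx=7,fy=7,interpolation=cv2.INTER_CUBIC))
s=snapshot('wrist');st=sense();T=np.array(st['tcp_pos']);M=rot(st['ee_rot']).as_matrix()
for px in [(216,170),(344,170)]:
    print(M.T@(ray(s,*px,T[2]+.02)-T)*1000)
for px in [(236,191),(320,191),(238,230),(319,230)]:
    print('well',M.T@(ray(s,*px,T[2]+.02)-T)*1000)
E
```

```text
top [ 318  225   47   50 1607] ((528.9152221679688, -166.39346313476562), (133.171875, 113.91889190673828), 11.813693046569824)
pin 12 [340.5 245.5] [ 0.5404 -0.164   0.087 ] [ 0.5406 -0.1646  0.082 ]
slot 39 [ 0.5239 -0.1691  0.077 ]
scene [ 194  164   48   40 1355] ((541.2053833007812, -166.90467834472656), (141.89576721191406, 113.23915100097656), 12.085857391357422)
pin 19 [217. 181.] [ 0.5459 -0.1641  0.087 ] [ 0.5405 -0.1648  0.082 ]
slot 44 [ 0.5336 -0.1682  0.077 ]
[-37.0116 -20.1276  46.6367]
[ 37.0765 -20.1346  46.6894]
well [-25.866  -20.0939  34.2597]
well [ 23.6256 -20.0985  34.2959]
well [-25.4916 -20.0259  10.0414]
well [ 23.8751 -20.0306  10.0795]
```

View pics/st_top.png

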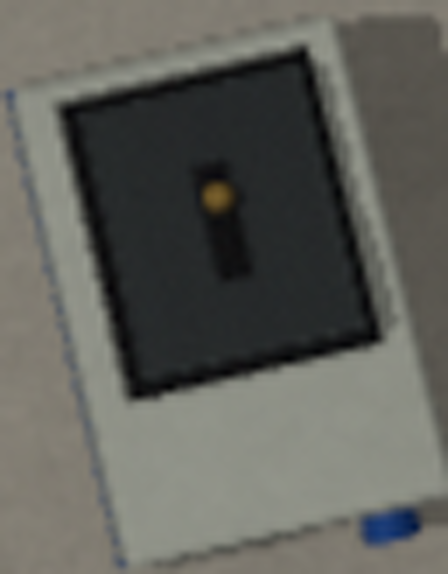

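View pics/st_scene.png

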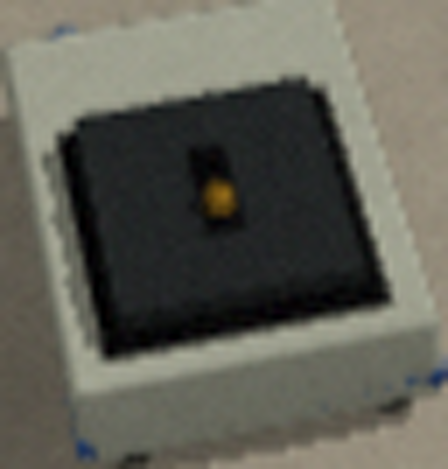

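Emit:
arm_command([
  [[12,0,-7.2,0,0,0,0],[24.35,0,-14.6,0,0,0,0],[24.35,0,-14.6,0,0,0,0],[24.35,0,-14.6,0,0,0,0],[24.35,0,-14.6,0,0,0,0],[24.35,0,-14.6,0,0,0,0],[24.35,0,-14.6,0,0,0,0],[24.35,0,-14.6,0,0,0,0],[24.35,0,-14.6,0,0,0,0],[24.35,0,-14.6,0,0,0,0],[24.35,0,-14.6,0,0,0,0],[24.35,0,-14.6,0,0,0,0],[12.3,0,-7.7,0,0,0,0],[0,0,0,0,4.85,0,0],[0,0,0,0,4.85,0,0],[0,0,0,0,4.85,0,0],[0,0,0,0,4.85,0,0],[0,0,0,0,0,0,0],[0,0,0,0,0,0,0]],
])

```text
t: 12.55
tcp_pos: [0.5426, -0.1638, 0.1398]
ee_rot: [-0.55, 0.55, -0.444, 0.444]
wrist_force: [0.1, 0.8, -3.3]
grip_width: 0.224
```

```bash
python3 - <<'E'
from h import *
np.set_printoptions(precision=4,suppress=True)
st=sense();T=np.array(st['tcp_pos']);M=rot(st['ee_rot']).as_matrix();print(T,st['wrist_force'],st['moment'],st['grip_width']);print(M)
print('yaw',np.degrees(np.arctan2(M[1,2],M[0,2])))
s=snapshot('scene');save(s,'scene6')
cv2.imwrite('pics/s6c.png',cv2.resize(s['color'][100:230,150:300,::-1],(692,600),interpolation=cv2.INTER_CUBIC))
s=snapshot('wrist');save(s,'wrist6')
s=snapshot('top');
cv2.imwrite('pics/t6c.png',cv2.resize(s['color'][200:320,290:410,::-1],(600,600),interpolation=cv2.INTER_CUBIC))
E
```

```text
[ 0.5426 -0.1638  0.1398] [ 0.0665  0.7563 -3.3249] [-0.0717 -0.0603 -0.0028] 0.2240726659136527
[[ 0.2103 -0.0005  0.9776]
 [-0.9776  0.0001  0.2103]
 [-0.0002 -1.     -0.0004]]
yaw 12.141253422912499
```

View pics/s6c.png

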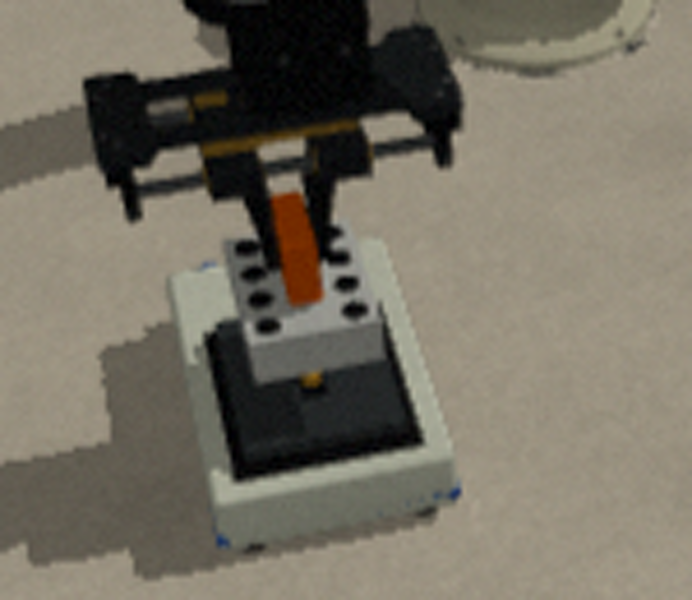

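View pics/wrist6.png

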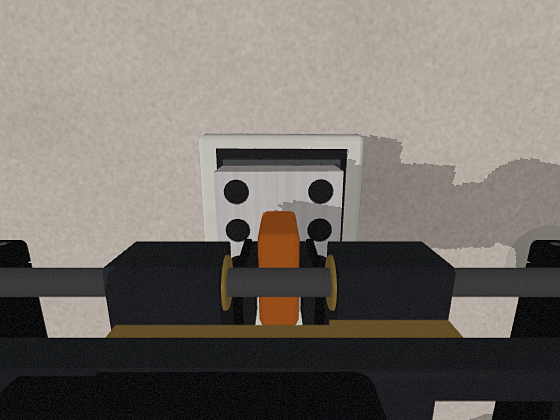

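View pics/t6c.png

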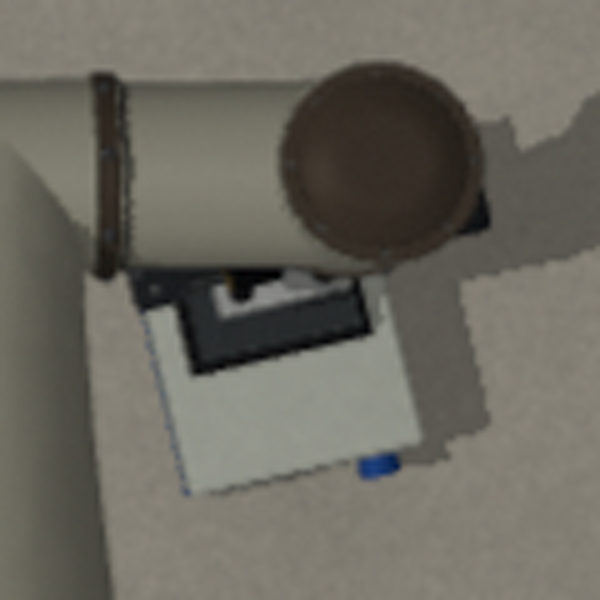

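```bash
python3 - <<'E'
from h import *
np.set_printoptions(precision=1,suppress=True)
st=sense();T=np.array(st['tcp_pos']);M=rot(st['ee_rot']).as_matrix()
s=snapshot('scene')
up=np.array([0,0,1.]);o=T-np.array([0,0,.01])
X=M[:,2];Y=-M[:,0]
def pc(p):
    u,v=proj(s,p);return (u-150)*692/150,(v-100)*600/130
for dz in(-.002,0,.002):
  c=o+X*dz
  print(dz,[np.round(pc(c+X*a+Y*b+up*h)) for a,b,h in [(.048,.038,0),(.048,-.038,0),(.048,.038,.03),(.048,-.038,.03)]], [np.round(pc(c+X*a+Y*b+up*.03)) for a in(.036,-.036) for b in(.0245,-.0245)])
print('seat front corners model', [np.round(pc(np.array([.529,-.167,.077])+X*.06+Y*b)) for b in(.05,-.05)], 'pin',pc((.5405,-.1645,.082)))
im=cv2.imread('pics/scene6.png')
a=im[140:190,190:240]; cv2.imwrite('pics/s6d.png',cv2.resize(a,(600,600),interpolation=cv2.INTER_CUBIC))
for dz in(-.002,0,.002):
  c=o+X*dz
  print(dz,[np.round((np.array(proj(s,c+X*a+Y*b+up*h))-[190,140])*12) for a,b,h in [(.048,.038,0),(.048,-.038,0),(.048,.038,.03),(.048,-.038,.03)]], [np.round((np.array(proj(s,c+X*a+Y*b+up*.03))-[190,140])*12) for a in(.036,-.036) for b in(.0245,-.0245)])
E
```

```text
-0.002 [array([381., 356.]), array([251., 381.]), array([377., 317.]), array([244., 342.])] [array([349., 308.]), array([264., 324.]), array([325., 231.]), array([244., 246.])]
0 [array([382., 358.]), array([251., 384.]), array([378., 320.]), array([244., 345.])] [array([350., 310.]), array([265., 326.]), array([326., 233.]), array([244., 248.])]
0.002 [array([383., 361.]), array([252., 386.]), array([378., 322.]), array([245., 347.])] [array([351., 313.]), array([265., 329.]), array([327., 235.]), array([245., 250.])]
seat front corners model [array([407., 417.]), array([242., 450.])] pin (np.float64(309.58306626232945), np.float64(373.7893926188187))
-0.002 [array([511., 446.]), array([172., 511.]), array([500., 345.]), array([154., 410.])] [array([429., 321.]), array([207., 362.]), array([366., 121.]), array([154., 158.])]
0 [array([513., 452.]), array([174., 517.]), array([502., 351.]), array([155., 416.])] [array([430., 327.]), array([208., 368.]), array([368., 126.]), array([155., 164.])]
0.002 [array([515., 458.]), array([175., 523.]), array([504., 357.]), array([157., 422.])] [array([432., 333.]), array([210., 374.]), array([370., 131.]), array([157., 169.])]
```

View pics/s6d.png

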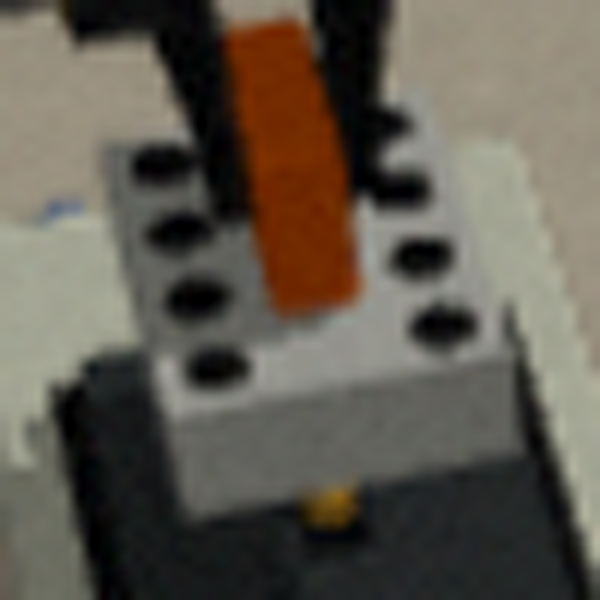

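Emit:
arm_command([
  [[1.2,5,0,0,0,0,0],[0,12,0,0,0,0,0],[0,12,0,0,0,0,0],[0,8,0,0,0,0,0],[0,3,0,0,0,0,0],[0,0,0,0,0,0,0],[0,0,0,0,0,0,0]],
])

```text
t: 13.45
tcp_pos: [0.5434, -0.165, 0.1002]
ee_rot: [0.55, -0.55, 0.445, -0.445]
wrist_force: [0.3, 0.9, -4.2]
grip_width: 0.231
```

Emit:
arm_command([
  [[0,2,0,0,0,0,0],[0,2,0,0,0,0,0],[0,0,0,0,0,0,0]],
])

```text
t: 13.75
tcp_pos: [0.5429, -0.1649, 0.0958]
ee_rot: [-0.55, 0.55, -0.445, 0.445]
wrist_force: [0.2, 0.1, -3.3]
grip_width: 0.228
```

Emit:
arm_command([
  [[0,1,0,0,0,0,0],[0,1,0,0,0,0,0],[0,0,0,0,0,0,0]],
])

```text
t: 14.05
tcp_pos: [0.5431, -0.1651, 0.0943]
ee_rot: [-0.55, 0.55, -0.445, 0.445]
wrist_force: [-0.5, -1.1, -0.7]
grip_width: 0.226
```

Emit:
arm_command([
  [[0,1,0,0,0,0,0],[0,1,0,0,0,0,0],[0,0,0,0,0,0,0]],
])

```text
t: 14.35
tcp_pos: [0.5433, -0.1653, 0.0936]
ee_rot: [-0.55, 0.55, -0.444, 0.445]
wrist_force: [-1.4, 0.2, 5.8]
grip_width: 0.229
```

```bash
cat >> h.py <<'E'
def avgF(n=6):
    L=[]
    for _ in range(n):
        snapshot('wrist'); st=sense(); L.append(np.r_[st['wrist_force'],st['moment'],st['tcp_pos']*1000 if hasattr(st['tcp_pos'],'shape') else np.array(st['tcp_pos'])*1000])
    L=np.array(L); M=rot(st['ee_rot']).as_matrix(); m=L.mean(0)
    print('t',st['t'],'F',m[:3].round(2),'M',m[3:6].round(3),'tcp',m[6:].round(2),'sd',L.std(0)[:3].round(2)); print('tool F',(M.T@m[:3]).round(2)); return m
E
python3 - <<'E'
from h import *
avgF()
s=snapshot('scene');save(s,'scene7')
cv2.imwrite('pics/s7d.png',cv2.resize(s['color'][140:195,190:245,::-1],(600,600),interpolation=cv2.INTER_CUBIC))
E
```

```text
t 14.65 F [-2.47  0.73  6.  ] M [ 0.091  0.987 -0.011] tcp [ 543.29 -165.31   93.6 ] sd [0.41 0.28 0.46]
tool F [-1.22 -6.   -2.25]
```

View pics/s7d.png

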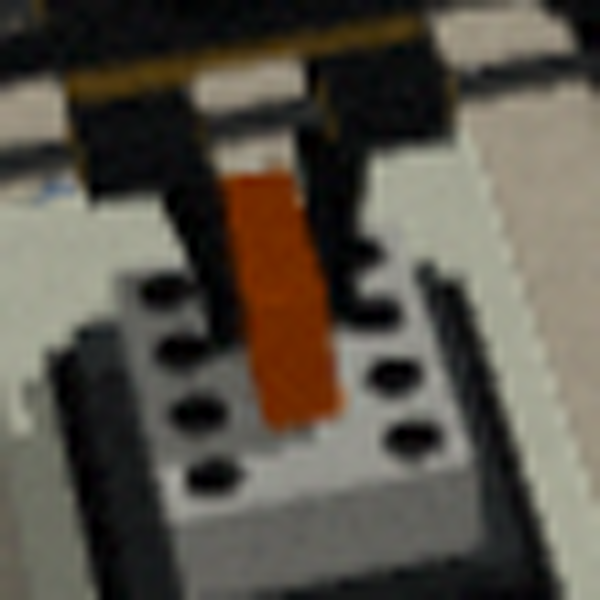

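Emit:
arm_command([
  [[-0.3,0,-0.7,0,0,0,0],[-0.4,0,-0.8,0,0,0,0],[0,0,0,0,0,0,0],[0,0,0,0,0,0,0]],
])

```text
t: 15.1
tcp_pos: [0.541, -0.1647, 0.0912]
ee_rot: [-0.549, 0.55, -0.445, 0.445]
wrist_force: [0.2, -2.0, -2.8]
grip_width: 0.225
```

```bash
python3 -c "
from h import *
avgF(4)"
```

```text
t 15.3 F [ 0.56 -1.68 -3.17] M [-0.753  0.018  0.007] tcp [ 541.07 -164.68   91.26] sd [0.44 0.49 0.27]
tool F [1.76 3.17 0.21]
```

Emit:
arm_command([
  [[0.5,1,0,0,0,0,0],[0,1,0,0,0,0,0],[0,0,0,0,0,0,0]],
])

```text
t: 15.6
tcp_pos: [0.5413, -0.1649, 0.0895]
ee_rot: [-0.55, 0.55, -0.445, 0.445]
wrist_force: [0.5, -0.9, -4.6]
grip_width: 0.226
```

```bash
python3 -c "
from h import *
avgF(4)"
```

```text
t 15.8 F [-0.2  -1.55 -3.99] M [-0.367  0.052  0.031] tcp [ 541.29 -164.91   89.59] sd [0.3  0.18 0.97]
tool F [ 1.47  3.99 -0.51]
```

Emit:
arm_command([
  [[0.5,1,-0.2,0,0,0,0],[0,1,0,0,0,0,0],[0,0,0,0,0,0,0]],
])

```text
t: 16.1
tcp_pos: [0.5415, -0.1655, 0.0878]
ee_rot: [0.55, -0.55, 0.445, -0.445]
wrist_force: [-0.3, 0.3, -3.6]
grip_width: 0.227
```

Emit:
arm_command([
  [[0,1,0,0,0,0,0],[0,1,0,0,0,0,0],[0,0,0,0,0,0,0],[0,0,0,0,0,0,0]],
])

```text
t: 16.5
tcp_pos: [0.5418, -0.1655, 0.0866]
ee_rot: [0.55, -0.55, 0.444, -0.445]
wrist_force: [-0.6, 1.7, 1.5]
grip_width: 0.227
```

```bash
python3 -c "
from h import *
avgF(4)"
```

```text
t 16.7 F [-0.9   1.72  1.73] M [ 0.41   0.312 -0.017] tcp [ 541.76 -165.55   86.45] sd [0.06 0.58 0.41]
tool F [-1.87 -1.73 -0.52]
```

Emit:
arm_command([
  [[-0.4,1,0,0,0,0,0],[0,1,0,0,0,0,0],[0,1,0,0,0,0,0],[0,0,0,0,0,0,0],[0,0,0,0,0,0,0]],
])

```text
t: 17.2
tcp_pos: [0.5418, -0.1655, 0.0834]
ee_rot: [0.55, -0.55, 0.444, -0.445]
wrist_force: [-1.1, -0.3, 4.9]
grip_width: 0.227
```

```bash
python3 -c "
from h import *
avgF(4)"
```

```text
t 17.4 F [-0.35 -0.94  4.58] M [-0.346  0.238  0.032] tcp [ 541.76 -165.5    83.31] sd [0.56 0.58 0.51]
tool F [ 0.85 -4.58 -0.53]
```

Emit:
arm_command([
  [[0,1,0,0,0,0,0],[0,1,0,0,0,0,0],[0,1,0,0,0,0,0],[0,0,0,0,0,0,0],[0,0,0,0,0,0,0]],
])

```text
t: 17.9
tcp_pos: [0.5418, -0.1655, 0.0809]
ee_rot: [0.55, -0.55, 0.444, -0.445]
wrist_force: [-0.4, -1.4, 8.2]
grip_width: 0.229
```

```bash
python3 -c "
from h import *
avgF(4)"
```

```text
t 18.1 F [-1.67 -0.47  7.91] M [-0.227  0.562 -0.006] tcp [ 541.78 -165.51   80.88] sd [0.13 0.5  0.27]
tool F [ 0.12 -7.91 -1.72]
```

Emit:
arm_command([
  [[0,1,0,0,0,0,0],[0,1,-0.2,0,0,0,0],[0,0,0,0,0,0,0],[0,0,0,0,0,0,0]],
])

```text
t: 18.5
tcp_pos: [0.5419, -0.1656, 0.0808]
ee_rot: [0.55, -0.55, 0.444, -0.445]
wrist_force: [-4.5, 1.2, 16.6]
grip_width: 0.231
```

```bash
python3 -c "
from h import *
avgF(4)"
```

```text
t 18.7 F [-4.45  0.96 15.98] M [ 0.428  1.427 -0.042] tcp [ 541.91 -165.55   80.83] sd [0.1  0.73 0.71]
tool F [ -1.84 -15.99  -4.12]
```

Emit:
arm_command([
  [[0,1,0,0,0,0,0],[0,0,0,0,0,0,0],[0,0,0,0,0,0,0]],
])

```text
t: 19.0
tcp_pos: [0.542, -0.1656, 0.0808]
ee_rot: [0.55, -0.55, 0.443, -0.445]
wrist_force: [-5.8, 2.6, 21.1]
grip_width: 0.226
```

```bash
python3 - <<'E'
from h import *
avgF(4)
st=sense();M=rot(st['ee_rot']).as_matrix();print(M.round(4),st['grip_width'])
s=snapshot('scene');save(s,'scene8')
cv2.imwrite('pics/s8d.png',cv2.resize(s['color'][145:225,180:260,::-1],(600,600),interpolation=cv2.INTER_CUBIC))
s=snapshot('wrist');save(s,'wrist8')
E
```

```text
t 19.2 F [-5.77  1.71 21.08] M [ 0.744  1.934 -0.087] tcp [ 541.96 -165.56   80.79] sd [0.31 0.65 0.63]
tool F [ -2.85 -21.1   -5.23]
[[ 0.2097  0.0025  0.9778]
 [-0.9778 -0.0014  0.2097]
 [ 0.0019 -1.      0.0022]] 0.22998392818517518
```

View pics/s8d.png

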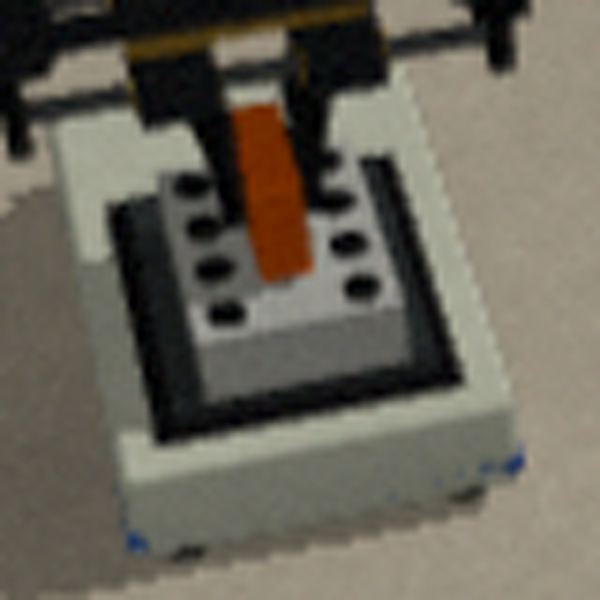

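View pics/wrist8.png

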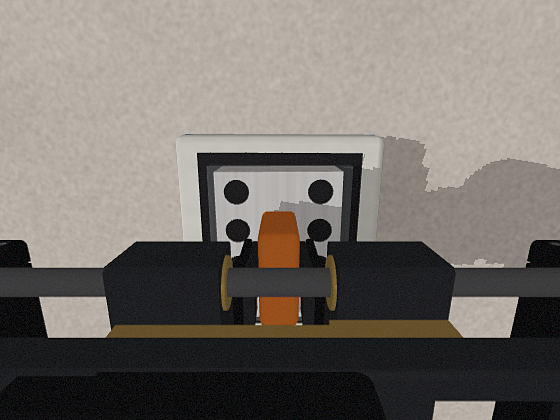

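```bash
python3 -c "
from h import *
job_done(); st=sense(); print(st['t'],st['tcp_pos'],st['wrist_force'],st['grip_width'])"
```

```text
the job is handed in; nothing more can be done
the job is handed in; nothing more can be done
```

The aluminium block is on the brass pin and pressed to the bottom of the sprung seat. I handed the job in at about 19.3 s with it still gripped and held down.

**What I did:** I gripped the grey block by its orange grip, leaving the green look-alike alone. I carried it over the seat at about 12° yaw, in line with the slot. The hole first caught the side of the pin. I followed the sideways force about 1.7 mm and the block dropped over the pin, then I pressed down.

**Last checks:**
- **Seat:** The tool went down about 6 mm under a force that rose gently, then stopped moving at z = 80.8 mm. The last 1 mm of command raised the wrist force from 16 N to 21 N, or about 25 N on the seat with the block's weight, against the 12 N needed.
- **Grip:** The fingers stayed at an opening of 0.23, about 20 mm, with no slip seen in the wrist picture.
- **Pose:** The block looks level and square in the scene picture.

**What disagreed:**
- **First grasp:** It closed on nothing without touching the block. The pictures showed the fingertips about 35 mm higher than the reported tool position, so I went 30 mm lower and the second grasp held.
- **Sideways force:** About 6 N remains at the end, probably the pin against the hole wall.
- **Bystanders:** The arm never went near the beaker, flask or tub, but I did not check them separately at the end.
- **After hand-in:** The call to read the state returned nothing, so I have no reading of the final second.

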